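Square a trunk lock into the drilling jig

ROBOT

A 6-joint arm with a two-finger parallel gripper is mounted at the origin on the work surface. World frame = base frame: x ahead of the robot, y to its left, z up, the work surface at z = 0. Lengths are in m, angles in rad, forces in N, time in s.
With the tool pointing down it reaches from about 0.375 to 0.975 m from the base axis. Payload 3.8 kg.
Tool frame: the origin (TCP) lies midway between the tips of the shut fingers; the grasp point (between the pads) lies 19 mm behind it; z points along the fingers, y is the direction in which the jaws open and shut (so a half turn about z gives the same grasp; the last joint's range is limited). The gripper opens to 85 mm and grips with 20 to 120 N. Pads are 22 mm wide; open, the fingers measure 114 mm over their backs; the gripper's body (76 mm by 85 mm) begins 54 mm behind the grasp point. The pads swing forward as they close: fully open they stand 13 mm farther back than shut.
Start: joints at [1.093, 0.264, 1.604, -0, 1.274, -0.037], TCP at [0.288, 0.61, 0.231] pointing down, gripper open.
Joint ranges: [-2.63, 2.63], [-0.94, 2.18], [0.31, 2.57], [-1.31, 4.45], [0, 2.66], [-2.55, 2.55]. Speed limits (rad/s): [2.57, 2.57, 3.14, 3.14, 3.14, 3.14].

INTERFACE

Orientations are given as a rotation vector (axis times angle).
In Python, from workcell import bot gives the robot as it stands.
- The arm moves only by the tool drive_tool, never from a script. Its argument "deltas" is a list of rows, each an object with "hand": the opening, from 0 (shut) to 1 (fully open); "offset": the shift along the world's x, y, z in cm, a list of three; "angular": the turn, a rotation vector about the world's x, y, z in degrees, a list of three. A call has 1 to 8 rows; each row is the pose to reach, as a shift and turn from the pose commanded when the call began; what a row does not reach only later rows make up. A row lasts 1/8 s, in which the tool goes at most 62.5 mm and 10.7 degrees, less where a joint would pass 70% of its speed; a pose out of reach is approached as far as the arm can. A call with a gripper value outside its range is refused whole. The fingers move at their own pace and stop on an object; "force" is the grip in N (left out, the last holds). Time passes only in rows, so rows that repeat a pose let the fingers close. It gives the time, the measured TCP pose, the force and the opening at its end, in the units of the state.
- bot.read_state(): the state, without advancing time (a new reading comes with each control period).
- bot.read_camera(name): name is "scene" or "side" or "wrist"; returns a dict with "frame" (480x640x3 uint8, blue, green, red), "mtx" (3x3 intrinsics, pixels), "R" (3x3) and "t" (3): a world point X has camera coordinates R X + t. Camera axes: x right, y down, z forward; pixel columns grow to the right and rows downward; lengths in m; the calibration is good to about 2 mm. A picture is of the moment at which its call begins. There is no depth.
- bot.finish_job(): hands the job in, once; it reports no verdict.
The state is a dict: "time": time; "q": joint angles; "joint_vel": joint speeds; "joint_torque": joint torques, N m; "tool_pos": TCP position; "tcp_rot": TCP orientation; "wrist_force": force on the tool from outside, world axes, zero at the start; "torque": the same for the moment, N m; "width": opening from 0.0 (shut) to 1.0 (fully open).
Only numpy, scipy, OpenCV 4.12 (cv2) and the standard library are available. Lean on these libraries where they do the work, as an engineer would, in place of code of your own. Each camera call takes 0.05 s, during which the arm holds its last target. There are 200 camera calls.

TASK

Lift the gold-plated trunk lock out of its black stand, lean it with its back on the sloped rest and let go so that you can take it again from its front, then lay it keyhole side up on the drilling jig and push it square and fully home into the fence corner: plain end flush against the short fence, long side flush against the long fence. Handle it gently: never let it topple or tumble, do not drop or ram it into the jig, and leave the other things on the desk where they are.

Things in the scene. Friction and masses are not known exactly. Their poses are not given: they have to be found in the camera images.
- lock: Gold-plated trunk lock, a block 24 mm thick (own x), 52 wide (y), 84 long (z), 0.2 to 0.45 kg. Origin: centre of its plain end, on which it stands at the start in the stand. +z runs to the hasp end; +x is the normal of its front, with a round steel keyhole plate, a hasp strip and, at the hasp end, a steel hinge barrel, at most 4 mm proud; the flat back is at x = -12 mm.
- lock_corner (a point): The corner of the lock that belongs in the jig's fence corner: where back, plain end and the +y long side meet (lock frame -12, 26, 0 mm). Axes as lock.
- stand: Black plastic stand, fixed, 56 (x) x 84 (y) x 30 (z) mm, with one pocket 28 x 56 mm whose floor is 6 mm above the desk. Origin: centre of its underside. The lock stands in it with the lock's axes about parallel to the stand's; 60 mm of the lock's length sticks out.
- rest: Fixed aluminium rest with a cork-faced slope at 45 degrees, about 77 mm high in all. Origin: centre of the underside of its 110 (x) x 84 (y) x 8 mm foot plate; z up; the slope faces +x and up and rises towards -x.
- rest_foot (a point): On the rest, mid width: where slope surface and lip meet (rest frame 22, 0, 32 mm). The slope runs 64 mm from here along (-1, 0, 1)/sqrt2 of the rest's frame; its normal is (1, 0, 1)/sqrt2. Slope and lip are only 40 mm wide (y), narrower than the lock, so fingers pass on both sides; the lip stands 10 mm proud. Axes as rest.
- jig: Fixed drilling jig: dark steel base plate 180 (x) x 150 (y) x 8 mm with two aluminium fences 14 mm thick and 16 mm high on top. Origin: centre of the plate's underside; z up.
- jig_corner (a point): On top of the jig's base plate: inner corner of the fences (jig frame -70, -58, 8 mm). The long fence runs 150 mm from here along jig +x, the short one 110 mm along jig +y; the lock goes in the +x, +y quadrant. Seated, its own z is along jig +x, its front up, its +y side on the long fence, lock_corner at this point. Axes as jig.
- hub_a: Bystander: grey plastic wheel hub, 60 mm across, 30 mm high. Origin: centre of underside.
- hub_b: Bystander: a second grey wheel hub, the same size.
- cap: Bystander: chrome telescoping handle cap, 34 x 70 x 22 mm. Origin: centre of underside.
- shackle: Bystander: bronze padlock shackle lying flat, a U 65 x 48 mm of 10 mm bar. Origin: mid of the U, on the desk.
- padlock: Bystander: closed padlock lying flat, body 50 x 45 x 20 mm, shackle 35 mm further along +x. Origin: centre of the body's underside.
- driver: Bystander: screwdriver lying along its own x.
- oil: Bystander: small oil bottle, 40 mm across, 100 mm high. Origin: centre of underside.
Things that resemble listed ones, but are neither listed nor needed, are in the scene too. Leave any blue look-alike of the lock alone.

How it is judged:
On the way:
1. the lock leans on the sloped rest, its back on the slope and its plain end at the lip, and the fingers have let go of it (distance between lock and rest_foot below 0.035 m and angle between lock's own z axis and vertical between 0.65 and 0.95 rad and angle between lock's own x axis and vertical below 0.95 rad and contact force between the fingers and lock below 0.05 N), for 0.2 s.
At the end, for the whole second after the job is handed in: The lock lies flat on the jig's base plate, keyhole side up (within 0.04 rad), its plain end within 2 mm of the short fence and its +y long side within 2 mm of the long fence, square to the fences within 0.025 rad (about 1.4 degrees), at rest (x of lock_corner in the frame of jig_corner between -0.003 and 0.002 m and y of lock_corner in the frame of jig_corner between -0.003 and 0.002 m and z of lock_corner in the frame of jig_corner below 0.003 m and angle between the z axis of lock and the x axis of jig, either way round below 0.025 rad and angle between lock's own x axis and vertical below 0.04 rad and linear speed of lock below 0.01 m/s); the robot touches nothing.
It fails at once if the lock topples or tumbles (it turns faster than 8 rad/s) (angular speed of lock above 8 rad/s).
It fails at once if the lock is rammed or dropped against the jig (more than 60 N between them) (contact force between lock and jig above 60 N).
It fails at once if a bystander is moved by more than 25 mm (distance of any of hub_a, hub_b, cap, shackle, padlock, driver, oil from where it was at the start of the episode above 0.025 m).
It also fails if it takes over 67 s, if anything falls off the work surface, if the arm or the gripper's body presses on something with over 40 N, if the wrist force passes 120 N, or if a joint passes its speed limit or range.

## Working session

There is one attempt and no reset: what is moved stays moved. The work goes in short steps, Python scripts to look and compute and a tool call to move; the robot and the scene stay as the last step left them, time stands still between calls to the robot, and variables do not carry over. Pictures are saved under pics/ and viewed, about 8 in all and at most 12, crops included, and the job is handed in when it is done.

Besides the shell and the picture viewer there is one more tool, called as name(argument=value, ...), one argument or row to a line, values as JSON. drive_tool: Moves the arm, as the interface text tells. Its arguments: {"type":"object","properties":{"deltas":{"type":"array"},"force":{"type":"number"}},"required":["deltas"]}

```bash
mkdir -p pics; ls
python3 - <<'E'
from workcell import bot
import cv2,numpy as np
s=bot.read_state(); print({k:np.round(v,3).tolist() for k,v in s.items()})
for n in("scene","side","wrist"):
    c=bot.read_camera(n); cv2.imwrite(f"pics/{n}0.png",c["frame"]); np.savez(f"{n}0.npz",**c); print(n,np.round(c["mtx"],1).tolist(),np.round(-c["R"].T@c["t"],3),np.round(c["R"],3).tolist())
E
```

```text
pics
{'time': 0.0, 'q': [1.093, 0.265, 1.605, 0.0, 1.274, -0.037], 'joint_vel': [-0.001, -0.001, 0.0, 0.0, -0.001, -0.0], 'joint_torque': [-0.0, -51.512, -36.731, -0.0, 0.013, -0.0], 'tool_pos': [0.288, 0.61, 0.23], 'tcp_rot': [-0.687, -3.065, 0.003], 'wrist_force': [-0.044, 0.402, -0.09], 'torque': [-0.024, -0.012, -0.017], 'width': 0.996}
scene [[609.7, 0.0, 312.4], [0.0, 609.7, 241.6], [0.0, 0.0, 1.0]] [1.049 0.678 1.162] [[-0.841, 0.541, 0.003], [0.435, 0.68, -0.591], [-0.321, -0.496, -0.807]]
side [[450.0, 0.0, 328.3], [0.0, 450.0, 235.3], [0.0, 0.0, 1.0]] [ 0.401 -0.667  0.588] [[0.962, -0.274, -0.021], [-0.185, -0.59, -0.786], [0.203, 0.76, -0.618]]
wrist [[373.9, 0.0, 318.1], [0.0, 373.9, 237.5], [0.0, 0.0, 1.0]] [0.225 0.64  0.372] [[0.426, 0.905, -0.003], [0.87, -0.409, 0.277], [0.249, -0.12, -0.961]]
```

View pics/scene0.png

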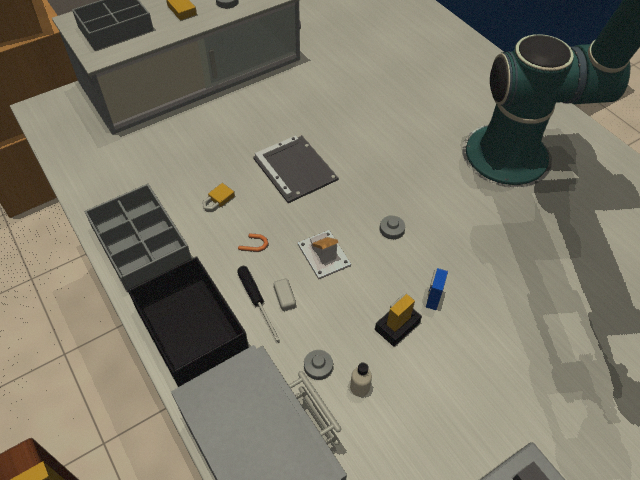

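View pics/side0.png

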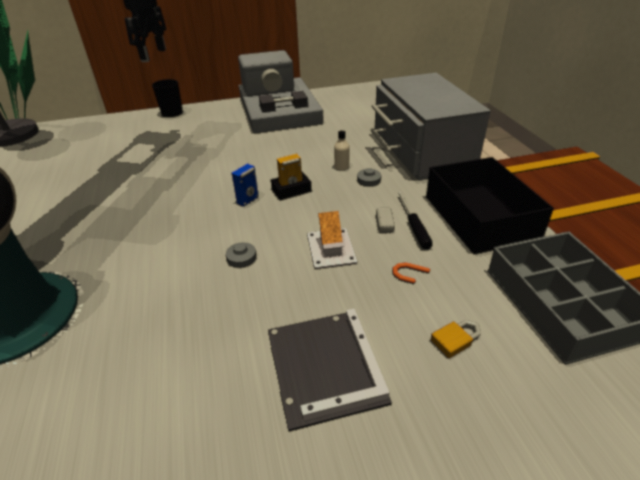

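Run:
```python
import cv2,numpy as np
a=cv2.imread("pics/scene0.png");b=cv2.imread("pics/side0.png")
f=lambda i,x,y,w,h:cv2.resize(i[y:y+h,x:x+w],(w*4,h*4),interpolation=cv2.INTER_CUBIC)
# scene jig(250,132,95,70) rest(290,222,60,70)... 
top=np.hstack([f(a,250,132,90,70),f(a,296,226,58,70),f(a,372,280,50,70)])
bot_=np.hstack([cv2.resize(b[305:430,262:392],(360,320)),f(b,304,205,56,80),f(b,266,145,54,80)])
w=min(top.shape[1],bot_.shape[1]);cv2.imwrite("pics/m.png",np.vstack([top[:,:w],bot_[:,:w]]))
```

```text
(no output)
```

View pics/m.png

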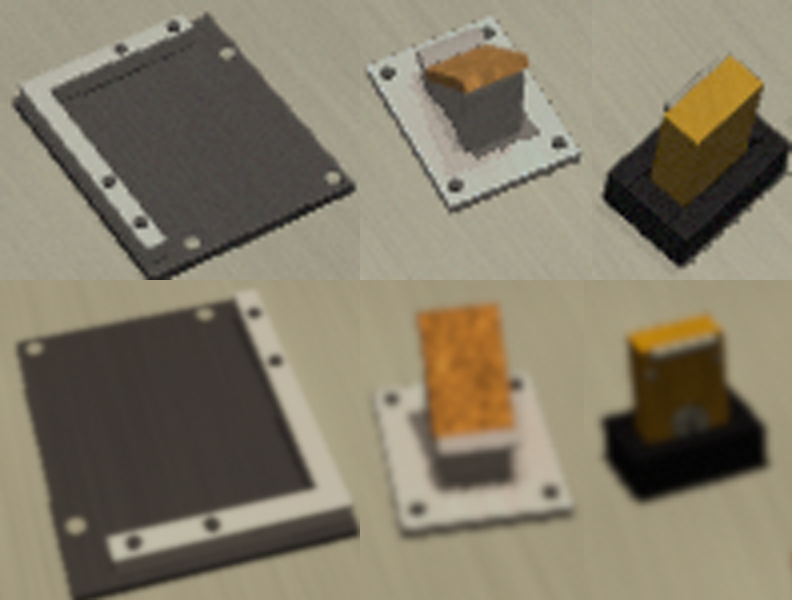

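View pics/wrist0.png

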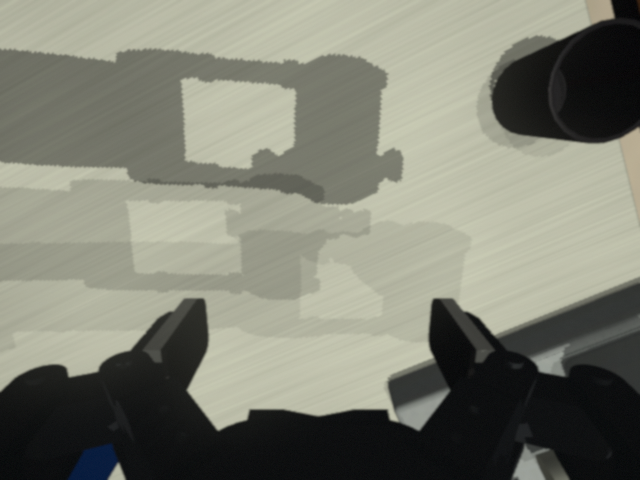

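```bash
cat > h.py <<'E'
import cv2,numpy as np
from scipy.spatial.transform import Rotation as Ro
def ray(c,px):
    d=c["R"].T@np.linalg.solve(c["mtx"],np.array([px[0],px[1],1.])); return -c["R"].T@c["t"],d/np.linalg.norm(d)
def onz(c,px,z):
    o,d=ray(c,px); return o+d*(z-o[2])/d[2]
def tri(c1,p1,c2,p2):
    A=np.zeros((3,3));b=np.zeros(3);R=[]
    for c,p in((c1,p1),(c2,p2)):
        o,d=ray(c,p);M=np.eye(3)-np.outer(d,d);A+=M;b+=M@o;R.append((o,d))
    x=np.linalg.solve(A,b);return x,[float(np.linalg.norm(np.cross(x-o,d))) for o,d in R]
def proj(c,X):
    p=c["mtx"]@(c["R"]@np.array(X)+c["t"]);return p[:2]/p[2]
def grab(n):
    from workcell import bot
    return bot.read_camera(n)
E
python3 - <<'E'
from h import *
A=dict(np.load("scene0.npz"));B=dict(np.load("side0.npz"))
sc=lambda x,y,ox,oy,mx:(ox+(x-mx)/4,oy+y/4)
J=lambda x,y:(262+x*130/360,305+(y-280)*125/320)
p=lambda *a:print(*[np.round(v,4) for v in a])
print("rest plate scene z.008")
for q in((367,68),(490,18),(580,155),(452,205)): p(onz(A,sc(*q,296,226,360),.008))
print("rest plate side");
for q in((373,392),(527,375),(573,515),(403,530)): p(onz(B,(304+(q[0]-360)/4,205+(q[1]-280)/4),.008))
print("jig scene inner corner,top fence: inner, long end in/out, short..; plate right, top corners")
for q,z in(((52,92),.024),((20,92),.024),((167,240),.024),((148,248),.024),((355,185),.008),((205,14),.008)): p(onz(A,sc(*q,250,132,0),z))
print("jig side: inner corner, outer, short end outer/inner, long end in/out, plate tl")
for q,z in(((315,488),.024),((350,508),.024),((117,562),.024),((108,540),.024),((237,295),.024),((256,290),.024),((18,343),.008)): p(onz(B,J(*q),z))
print("stand top scene z.03"); 
for q in((605,185),(682,245),(787,150)): p(onz(A,sc(*q,372,280,592),.03))
print("lock top scene z.09")
for q in((667,108),(697,143),(762,85),(730,56)): p(onz(A,sc(*q,372,280,592),.09))
print("lock top side z .09 : front L, front R, back R, back L")
for q in((650,353),(722,338),(715,318),(630,337)): p(onz(B,(266+(q[0]-584)/4,145+(q[1]-280)/4),.09))
for n,q,z in(("huba",(392,226),.02),("hubb",(319,363),.02),("cap",(285,293),.01),("shackle",(255,243),0),("padlock",(220,194),.01),("oil",(362,380),.02),("drv",(258,300),0),("blue",(437,288),.04)):p(n,onz(A,q,z))
E
```

```text
rest plate scene z.008
[ 0.6213 -0.0457  0.008 ]
[ 0.5404 -0.0375  0.008 ]
[0.5515 0.0719 0.008 ]
[0.6315 0.061  0.008 ]
rest plate side
[0.5513 0.0671 0.008 ]
[0.633  0.0568 0.008 ]
[ 0.6204 -0.0557  0.008 ]
[ 0.5394 -0.0418  0.008 ]
jig scene inner corner,top fence: inner, long end in/out, short..; plate right, top corners
[ 0.5543 -0.3224  0.024 ]
[ 0.5717 -0.3336  0.024 ]
[ 0.5577 -0.1753  0.024 ]
[ 0.5709 -0.1761  0.024 ]
[ 0.4262 -0.1622  0.008 ]
[ 0.4245 -0.344   0.008 ]
jig side: inner corner, outer, short end outer/inner, long end in/out, plate tl
[ 0.5555 -0.3267  0.024 ]
[ 0.568  -0.3434  0.024 ]
[ 0.4479 -0.3405  0.024 ]
[ 0.4466 -0.327   0.024 ]
[ 0.561  -0.1793  0.024 ]
[ 0.5733 -0.1785  0.024 ]
[ 0.428  -0.1667  0.008 ]
stand top scene z.03
[0.6069 0.238  0.03  ]
[0.5941 0.2874 0.03  ]
[0.5138 0.273  0.03  ]
lock top scene z.09
[0.5781 0.2429 0.09  ]
[0.5776 0.2671 0.09  ]
[0.5293 0.2582 0.09  ]
[0.5323 0.2358 0.09  ]
lock top side z .09 : front L, front R, back R, back L
[0.5379 0.2298 0.09  ]
[0.5807 0.2341 0.09  ]
[0.5822 0.2588 0.09  ]
[0.5306 0.2517 0.09  ]Traceback (most recent call last):
  File "<stdin>", line 20, in <module>
  File "<stdin>", line 5, in <lambda>
    return _wrapfunc(a, 'round', decimals=decimals, out=out)
    return _wrapit(obj, method, *args, **kwds)
    result = getattr(arr, method)(*args, **kwds)
numpy._core._exceptions._UFuncNoLoopError: ufunc 'multiply' did not contain a loop with signature matching types (dtype('<U4'), dtype('float64')) -> None
```

drive_tool(
  deltas=[
    {"hand": 1, "offset": [4, -5, 0], "angular": [0, 0, -9]},
    {"hand": 1, "offset": [8, -10, 0], "angular": [0, 0, -18]},
    {"hand": 1, "offset": [12, -16, 0], "angular": [0, 0, -27]},
    {"hand": 1, "offset": [16, -21, 0], "angular": [0, 0, -36]},
    {"hand": 1, "offset": [20, -27, 0], "angular": [0, 0, -45]},
    {"hand": 1, "offset": [24, -32, 0], "angular": [0, 0, -54.7]},
    {"hand": 1, "offset": [26.8, -36.3, -1], "angular": [0, 0, -54.7]},
    {"hand": 1, "offset": [26.8, -36.3, -1], "angular": [0, 0, -54.7]},
  ],
)

```text
time: 1.15
tool_pos: [0.5572, 0.244, 0.2203]
tcp_rot: [2.023, 2.403, -0.003]
wrist_force: [-0.3, 0.1, -0.7]
width: 0.998
```

Run:
```python
from h import *
from workcell import bot
A=dict(np.load("scene0.npz"))
for n,q,z in(("huba",(392,226),.02),("hubb",(319,363),.02),("cap",(285,293),.01),("shackle",(255,243),0),("padlock",(220,194),.01),("oil",(362,380),.02),("drv",(258,300),0),("blue",(437,288),.04)):print(n,np.round(onz(A,q,z),3))
s=bot.read_state();print(np.round(s["q"],3),np.round(s["tool_pos"],4),np.round(Ro.from_rotvec(s["tcp_rot"]).as_matrix(),3).tolist())
c=grab("wrist");np.savez("w1.npz",**c);cv2.imwrite("pics/w1.png",c["frame"])
```

```text
huba [0.412 0.04  0.02 ]
hubb [0.748 0.24  0.02 ]
cap [0.718 0.056 0.01 ]
shackle [ 0.703 -0.105  0.   ]
padlock [ 0.705 -0.276  0.01 ]
oil [0.696 0.317 0.02 ]
drv [0.774 0.034 0.   ]
blue [0.443 0.239 0.04 ]
[ 3.720e-01  1.470e-01  1.764e+00 -1.000e-03  1.232e+00  2.010e-01] [0.5572 0.244  0.2203] [[-0.17, 0.985, -0.001], [0.985, 0.17, -0.001], [-0.001, -0.001, -1.0]]
```

View pics/w1.png

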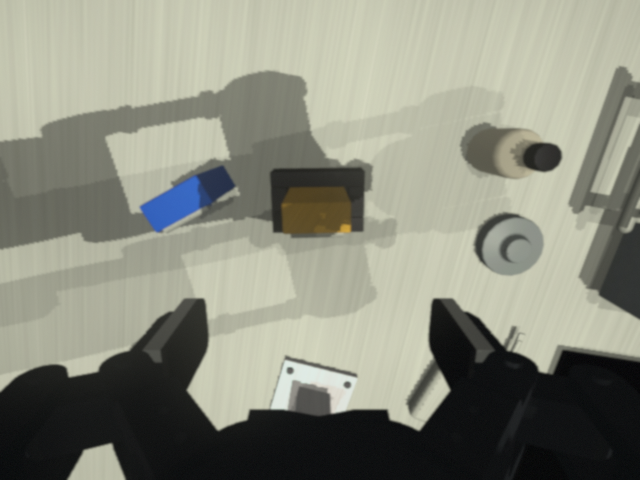

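Run:
```python
from h import *
c=dict(np.load("w1.npz"));f=c["frame"]
h=cv2.cvtColor(f,cv2.COLOR_BGR2HSV);m=cv2.inRange(h,(12,100,40),(35,255,255))
m[:150]=0;m[260:]=0;m[:,:250]=0;m[:,400:]=0
k=cv2.findContours(m,0,1)[0];k=max(k,key=cv2.contourArea);print(cv2.approxPolyDP(k,3,True)[:,0].tolist())
print(h[180:240:3,300,2].tolist(), h[180:240:3,300,0].tolist())
print(onz(c,(282,236),.09),onz(c,(351,236),.09),onz(c,(317,236),.09),onz(c,(317,205),.09))
for r in range(184,238,6):
    x=np.where(m[r])[0]; print(r,x.min(),x.max()) if len(x) else 0
```

```text
[[288, 189], [281, 203], [284, 232], [351, 230], [350, 202], [343, 187]]
[42, 41, 51, 78, 80, 81, 81, 79, 91, 95, 95, 94, 95, 94, 94, 93, 93, 93, 86, 111] [38, 30, 21, 21, 20, 21, 20, 21, 21, 20, 21, 20, 20, 21, 21, 21, 21, 21, 26, 35]
[0.53192715 0.23171358 0.09      ] [0.58334386 0.2406389  0.09      ] [0.55801024 0.23624129 0.09      ] [0.55396314 0.25970436 0.09      ]
190 288 344
196 285 347
202 282 350
208 281 350
214 281 350
220 282 350
226 282 351
232 284 348
```

drive_tool(
  deltas=[
    {"hand": 1, "offset": [0, 0.1, -4], "angular": [0, 0, 0]},
    {"hand": 1, "offset": [0, 0.1, -8], "angular": [0, 0, 0]},
    {"hand": 1, "offset": [0, 0.1, -12], "angular": [0, 0, 0]},
    {"hand": 1, "offset": [0, 0.1, -15], "angular": [0, 0, 0]},
    {"hand": 1, "offset": [0, 0.1, -16.6], "angular": [0, 0, 0]},
    {"hand": 1, "offset": [0, 0.1, -16.6], "angular": [0, 0, 0]},
    {"hand": 1, "offset": [0, 0.1, -16.6], "angular": [0, 0, 0]},
  ],
)

```text
time: 2.08
tool_pos: [0.557, 0.2494, 0.0568]
tcp_rot: [2.017, 2.407, 0.003]
wrist_force: [0.8, 0.0, 0.6]
width: 1.001
```

drive_tool(
  deltas=[
    {"hand": 0, "offset": [0, 0, 0], "angular": [0, 0, 0]},
    {"hand": 0, "offset": [0, 0, 0], "angular": [0, 0, 0]},
    {"hand": 0, "offset": [0, 0, 0], "angular": [0, 0, 0]},
    {"hand": 0, "offset": [0, 0, 0], "angular": [0, 0, 0]},
    {"hand": 0, "offset": [0, 0, 0], "angular": [0, 0, 0]},
    {"hand": 0, "offset": [0, 0, 0], "angular": [0, 0, 0]},
  ],
  force=60,
)

```text
time: 2.82
tool_pos: [0.5566, 0.2487, 0.0567]
tcp_rot: [2.018, 2.407, 0.002]
wrist_force: [-2.7, -0.3, 6.6]
width: 0.601
```

drive_tool(
  deltas=[
    {"hand": 0, "offset": [0, 0, 1], "angular": [0, 0, 0]},
    {"hand": 0, "offset": [0, 0, 2.5], "angular": [0, 0, 0]},
    {"hand": 0, "offset": [0, 0, 4.5], "angular": [0, 0, 0]},
    {"hand": 0, "offset": [0, 0, 7], "angular": [0, 0, 0]},
    {"hand": 0, "offset": [0, 0, 10], "angular": [0, 0, 0]},
    {"hand": 0, "offset": [0, 0, 13], "angular": [0, 0, 0]},
    {"hand": 0, "offset": [0, 0, 16], "angular": [0, 0, 0]},
  ],
)

```text
time: 3.7
tool_pos: [0.5562, 0.2485, 0.2178]
tcp_rot: [2.018, 2.407, 0.002]
wrist_force: [-0.7, -0.6, -2.6]
width: 0.597
```

drive_tool(
  deltas=[
    {"hand": 0, "offset": [0.4, -3, 0], "angular": [0, 0, -2]},
    {"hand": 0, "offset": [0.9, -7, 0], "angular": [0, 0, -5]},
    {"hand": 0, "offset": [1.4, -12, 0], "angular": [0, 0, -8]},
    {"hand": 0, "offset": [1.9, -17, 0], "angular": [0, 0, -11]},
    {"hand": 0, "offset": [2.4, -21, 0], "angular": [0, 0, -14]},
    {"hand": 0, "offset": [2.8, -24, 0], "angular": [0, 0, -16.5]},
    {"hand": 0, "offset": [2.8, -24.9, 0], "angular": [0, 0, -16.5]},
  ],
)

```text
time: 4.58
tool_pos: [0.5844, -0.0023, 0.2167]
tcp_rot: [2.344, 2.089, 0.002]
wrist_force: [-0.3, 0.5, -1.7]
width: 0.597
```

drive_tool(
  deltas=[
    {"hand": 0, "offset": [0, 0, -1], "angular": [-6, 0.7, 0]},
    {"hand": 0, "offset": [0, 0, -2], "angular": [-13, 1.5, 0]},
    {"hand": 0, "offset": [0, 0, -3.5], "angular": [-20, 2.2, 0]},
    {"hand": 0, "offset": [0, 0, -5], "angular": [-27, 3.0, 0]},
    {"hand": 0, "offset": [0, 0, -7], "angular": [-34, 3.8, 0]},
    {"hand": 0, "offset": [0, 0, -8.5], "angular": [-40, 4.5, 0]},
    {"hand": 0, "offset": [0, -0.4, -10], "angular": [-44.7, 5.0, 0]},
    {"hand": 0, "offset": [0, -0.4, -10], "angular": [-44.7, 5.0, 0]},
  ],
)

```text
time: 5.58
tool_pos: [0.5825, -0.0028, 0.1128]
tcp_rot: [1.869, 1.676, -0.778]
wrist_force: [-0.0, -0.3, -2.0]
width: 0.602
```

Run:
```python
from h import *
from workcell import bot
s=bot.read_state();print(s["time"],np.round(s["q"],3),np.round(s["tool_pos"],4),np.round(Ro.from_rotvec(s["tcp_rot"]).as_matrix(),3).tolist(),s["width"],np.round(s["wrist_force"],1))
A=grab("scene");B=grab("side");np.savez("s2.npz",**A);np.savez("d2.npz",**B)
a=cv2.resize(A["frame"][170:290,240:370],None,fx=3,fy=3,interpolation=2);b=cv2.resize(B["frame"][140:290,260:400],None,fx=2.9,fy=2.4,interpolation=2)
cv2.imwrite("pics/r2.png",np.hstack([a,b[:360]]))
```

```text
5.575 [ 0.338  0.437  1.814 -0.707  1.365  0.769] [ 0.5825 -0.0028  0.1128] [[0.075, 0.994, -0.081], [0.703, -0.11, -0.702], [-0.707, -0.004, -0.707]] 0.6021237653189447 [-0.  -0.3 -2. ]
```

View pics/r2.png

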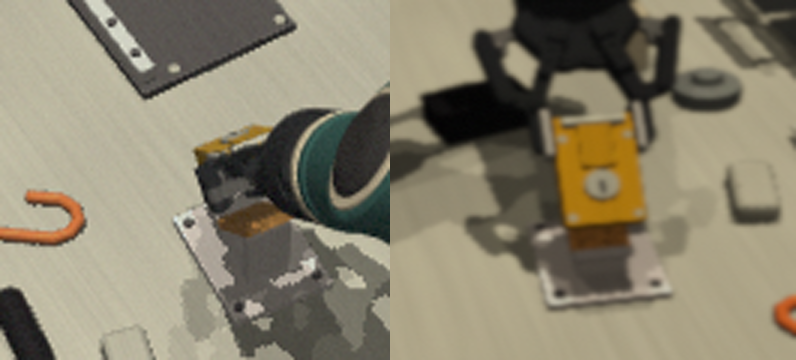

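Run:
```python
from h import *
B=dict(np.load("side0.npz"))
xd=np.array([-.1115,-.9938,0]);yd=np.array([.9938,-.1115,0]);Z=np.array([0,0,1.])
c=np.array([.586,.0095,0])
for q in((418,314),(498,304)): 
    X=onz(B,(304+(q[0]-360)/4,205+(q[1]-280)/4),.077); print("top edge",X,"rest frame",(X-c)@xd,(X-c)@yd)
for q in((433,438),(515,430)):
    X=onz(B,(304+(q[0]-360)/4,205+(q[1]-280)/4),.039); print("lip edge",X,"rest frame",(X-c)@xd,(X-c)@yd)
# lock now: plain end front corners in side2 (crop 260,140, fx 2.9 fy2.4)
d=dict(np.load("d2.npz"))
P=[(260+(x-390)/2.9,140+y/2.4) for x,y in((568,215),(645,224),(556,118),(631,115))]
n=(xd+Z)/2**.5;u=(Z-xd)/2**.5
T=np.array([.5825,-.0028,.1128]);T0=T-.0507*u
for x,z,y in((12,0,-26),(12,0,26),(12,84,-26),(12,84,26)):
    print("pred",proj(d,T0+n*x/1e3+yd*y/1e3+u*z/1e3))
print(P)
```

```text
top edge [0.56937542 0.03371908 0.077     ] rest frame -0.022215284290926944 -0.019221936227405326
top edge [0.60921575 0.03000622 0.077     ] rest frame -0.022967638444020264 0.020785368712501952
lip edge [ 0.56227866 -0.01589554  0.039     ] rest frame 0.027883017424750203 -0.020742666792023287
lip edge [ 0.60175122 -0.02184956  0.039     ] rest frame 0.029398930411358073 0.019149035598720207
pred [319.96447005 235.14963194]
pred [348.15237715 231.77931954]
pred [314.02831458 189.95902976]
pred [341.93806122 186.95879847]
[(321.37931034482756, 229.58333333333334), (347.9310344827586, 233.33333333333334), (317.2413793103448, 189.16666666666669), (343.1034482758621, 187.91666666666669)]
```

drive_tool(
  deltas=[
    {"hand": 0, "offset": [0.1, 0.7, -0.7], "angular": [0, 0, 0]},
    {"hand": 0, "offset": [0.2, 1.5, -1.5], "angular": [0, 0, 0]},
    {"hand": 0, "offset": [0.35, 2.2, -2.2], "angular": [0, 0, 0]},
    {"hand": 0, "offset": [0.4, 2.6, -2.6], "angular": [0, 0, 0]},
    {"hand": 0, "offset": [0.35, 2.3, -2.9], "angular": [0, 0, 0]},
    {"hand": 0, "offset": [0.32, 2.0, -3.2], "angular": [0, 0, 0]},
    {"hand": 0, "offset": [0.3, 1.85, -3.4], "angular": [0, 0, 0]},
    {"hand": 0, "offset": [0.3, 1.85, -3.4], "angular": [0, 0, 0]},
  ],
)

```text
time: 6.68
tool_pos: [0.5868, 0.0136, 0.0811]
tcp_rot: [1.872, 1.671, -0.775]
wrist_force: [0.6, -0.2, -2.7]
width: 0.595
```

Run:
```python
from h import *
from workcell import bot
s=bot.read_state();print(np.round(s["tool_pos"],4),np.round(s["wrist_force"],1),np.round(s["torque"],2),s["width"])
xd=np.array([-.1115,-.9938,0]);Z=np.array([0,0,1.]);n=(xd+Z)/2**.5;u=(Z-xd)/2**.5
foot=np.array([.586,.0095,.032])+.022*xd
d=s["tool_pos"]-foot;print("n,u,y",d@n,d@u,d@np.array([.9938,-.1115,0]))
```

```text
[0.5868 0.0136 0.0811] [ 0.6 -0.2 -2.7] [ 0.57 -0.13 -0.04] 0.5950191824227228
n,u,y 0.016288462327311726 0.05321830952324916 0.0003020913138029424
```

drive_tool(
  deltas=[
    {"hand": 0, "offset": [0, 0.02, -0.1], "angular": [0, 0, 0]},
    {"hand": 0, "offset": [0, 0.05, -0.25], "angular": [0, 0, 0]},
    {"hand": 0, "offset": [0, 0.07, -0.35], "angular": [0, 0, 0]},
    {"hand": 0, "offset": [0, 0.07, -0.35], "angular": [0, 0, 0]},
  ],
)

```text
time: 7.18
tool_pos: [0.5871, 0.0143, 0.0785]
tcp_rot: [1.87, 1.67, -0.774]
wrist_force: [-0.9, -1.4, 1.4]
width: 0.599
```

drive_tool(
  deltas=[
    {"hand": 0, "offset": [0, 0, -0.1], "angular": [0, 0, 0]},
    {"hand": 0.64, "offset": [0, 0, -0.1], "angular": [0, 0, 0]},
    {"hand": 0.7, "offset": [0, 0, -0.1], "angular": [0, 0, 0]},
    {"hand": 0.8, "offset": [0, 0, -0.1], "angular": [0, 0, 0]},
    {"hand": 1, "offset": [0, 0, -0.1], "angular": [0, 0, 0]},
    {"hand": 1, "offset": [0, 0, -0.1], "angular": [0, 0, 0]},
    {"hand": 1, "offset": [0, 0, -0.1], "angular": [0, 0, 0]},
  ],
)

```text
time: 8.05
tool_pos: [0.587, 0.0147, 0.0767]
tcp_rot: [1.871, 1.671, -0.774]
wrist_force: [0.2, 0.6, -0.6]
width: 0.998
```

Run:
```python
from h import *
from workcell import bot
s=bot.read_state();print(np.round(s["tool_pos"],4),np.round(s["wrist_force"],1),s["width"])
c=grab("side");np.savez("d3.npz",**c);w=grab("wrist")
a=cv2.resize(c["frame"][150:290,260:400],(420,420),interpolation=2)
cv2.imwrite("pics/r3.png",np.hstack([a,cv2.resize(w["frame"],(380,420))]))
```

```text
[0.587  0.0147 0.0767] [ 0.2  0.6 -0.6] 0.9979011776981795
```

View pics/r3.png

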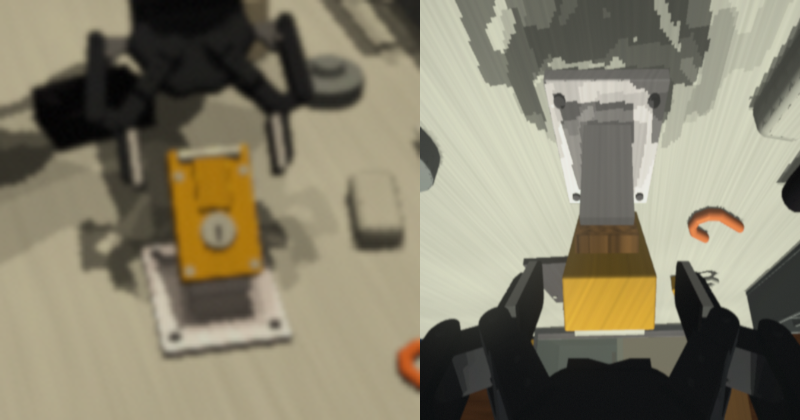

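drive_tool(
  deltas=[
    {"hand": 1, "offset": [0.1, 0.7, 0.7], "angular": [0, 0, 0]},
    {"hand": 1, "offset": [0.2, 2, 2], "angular": [0, 0, 0]},
    {"hand": 1, "offset": [0.4, 3.6, 3.6], "angular": [0, 0, 0]},
    {"hand": 1, "offset": [0.6, 5.4, 5.4], "angular": [0, 0, 0]},
    {"hand": 1, "offset": [0.8, 7.2, 7.2], "angular": [0, 0, 0]},
    {"hand": 1, "offset": [0.8, 7.2, 9], "angular": [0, 0, 0]},
    {"hand": 1, "offset": [0.8, 7.2, 12], "angular": [0, 0, 0]},
    {"hand": 1, "offset": [0.8, 7.2, 15.3], "angular": [0, 0, 0]},
  ],
)

```text
time: 9.15
tool_pos: [0.5946, 0.0865, 0.2313]
tcp_rot: [1.871, 1.672, -0.775]
wrist_force: [0.1, 0.4, 0.4]
width: 0.996
```

drive_tool(
  deltas=[
    {"hand": 1, "offset": [0, -1, 0], "angular": [7, -0.8, 0]},
    {"hand": 1, "offset": [0, -2, 0], "angular": [15, -1.7, 0]},
    {"hand": 1, "offset": [0, -3.5, 0], "angular": [23, -2.6, 0]},
    {"hand": 1, "offset": [-0.2, -5, 0], "angular": [31, -3.5, 0]},
    {"hand": 1, "offset": [-0.4, -7, 0], "angular": [39, -4.4, 0]},
    {"hand": 1, "offset": [-0.6, -9, 0], "angular": [44.7, -5, 0]},
    {"hand": 1, "offset": [-0.8, -11, 0], "angular": [44.7, -5, 0]},
    {"hand": 1, "offset": [-1, -12.5, 0], "angular": [44.7, -5, 0]},
  ],
)

```text
time: 10.15
tool_pos: [0.5847, -0.0395, 0.2301]
tcp_rot: [2.343, 2.092, -0.002]
wrist_force: [0.4, -0.6, 0.5]
width: 1.001
```

drive_tool(
  deltas=[
    {"hand": 1, "offset": [0, -0.5, -1], "angular": [7, -0.8, 0]},
    {"hand": 1, "offset": [0, -1, -2], "angular": [15, -1.7, 0]},
    {"hand": 1, "offset": [0, -1.5, -4], "angular": [23, -2.6, 0]},
    {"hand": 1, "offset": [0, -2, -6], "angular": [31, -3.5, 0]},
    {"hand": 1, "offset": [-0.1, -2, -8], "angular": [39, -4.4, 0]},
    {"hand": 1, "offset": [-0.3, -2, -9], "angular": [44.7, -5, 0]},
    {"hand": 1, "offset": [-0.5, -2, -9.5], "angular": [44.7, -5, 0]},
    {"hand": 1, "offset": [-0.5, -2, -9.5], "angular": [44.7, -5, 0]},
  ],
)

```text
time: 11.15
tool_pos: [0.58, -0.0576, 0.1346]
tcp_rot: [-1.871, -1.673, -0.771]
wrist_force: [-0.6, 0.6, -0.6]
width: 0.998
```

Run:
```python
from h import *
from workcell import bot
s=bot.read_state();print(np.round(s["q"],3),np.round(s["tool_pos"],4),np.round(Ro.from_rotvec(s["tcp_rot"]).as_matrix(),3).tolist(),np.round(s["wrist_force"],1))
xd=np.array([-.1115,-.9938,0]);yd=np.array([.9938,-.1115,0]);Z=np.array([0,0,1.]);n=(xd+Z)/2**.5;u=(Z-xd)/2**.5
foot=np.array([.586,.0095,.032])+.022*xd
d=s["tool_pos"]-foot;print("n,u,y",d@n,d@u,d@yd, "to go cm",100*(foot-.009*n+.042*u-s["tool_pos"]))
c=grab("wrist");np.savez("w4.npz",**c);cv2.imwrite("pics/w4.png",c["frame"])
for X in((16,-26,84),(16,26,84),(12,-26,0),(12,26,0)): print(np.round(proj(c,foot+.012*n+n*X[0]/1e3+yd*X[1]/1e3+u*X[2]/1e3)))
```

```text
[-0.539  0.367  1.865  0.715  1.366 -0.746] [ 0.58   -0.0576  0.1346] [[0.08, 0.994, 0.077], [0.704, -0.111, 0.702], [0.706, -0.002, -0.708]] [-0.6  0.6 -0.6]
n,u,y 0.10460030366970112 0.04048409669687915 0.0014741573710451363 to go cm [ 0.76107674  8.10559461 -7.92556396]
[270. 176.]
[360. 176.]
[276. 304.]
[355. 304.]
```

View pics/w4.png

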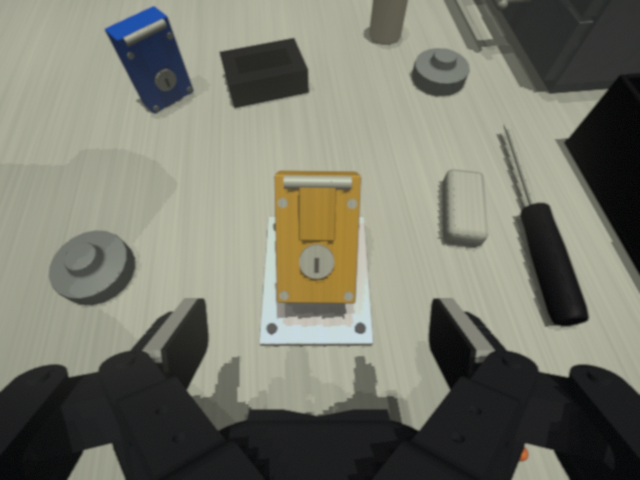

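drive_tool(
  deltas=[
    {"hand": 1, "offset": [0.15, 1.5, -1.5], "angular": [0, 0, 0]},
    {"hand": 1, "offset": [0.3, 3.2, -3.1], "angular": [0, 0, 0]},
    {"hand": 1, "offset": [0.45, 5, -4.9], "angular": [0, 0, 0]},
    {"hand": 1, "offset": [0.6, 6.5, -6.4], "angular": [0, 0, 0]},
    {"hand": 1, "offset": [0.7, 7.5, -7.4], "angular": [0, 0, 0]},
    {"hand": 1, "offset": [0.7, 8.0, -7.9], "angular": [0, 0, 0]},
    {"hand": 1, "offset": [0.7, 8.0, -7.9], "angular": [0, 0, 0]},
    {"hand": 1, "offset": [0.7, 8.0, -7.9], "angular": [0, 0, 0]},
  ],
)

```text
time: 12.2
tool_pos: [0.5876, 0.0211, 0.0563]
tcp_rot: [-1.872, -1.672, -0.775]
wrist_force: [0.5, 0.4, 0.5]
width: 1.001
```

drive_tool(
  deltas=[
    {"hand": 0.75, "offset": [0, 0, 0], "angular": [0, 0, 0]},
    {"hand": 0.65, "offset": [0, 0, 0], "angular": [0, 0, 0]},
    {"hand": 0, "offset": [0, 0, 0], "angular": [0, 0, 0]},
    {"hand": 0, "offset": [0, 0, 0], "angular": [0, 0, 0]},
    {"hand": 0, "offset": [0, 0, 0], "angular": [0, 0, 0]},
    {"hand": 0, "offset": [0, 0, 0], "angular": [0, 0, 0]},
  ],
  force=60,
)

```text
time: 12.95
tool_pos: [0.5876, 0.021, 0.0563]
tcp_rot: [-1.872, -1.672, -0.775]
wrist_force: [-0.5, -5.6, 4.7]
width: 0.596
```

drive_tool(
  deltas=[
    {"hand": 0.64, "offset": [0, 0, 0], "angular": [0, 0, 0]},
    {"hand": 0.72, "offset": [0, 0, 0], "angular": [0, 0, 0]},
    {"hand": 0.8, "offset": [0, 0, 0], "angular": [0, 0, 0]},
    {"hand": 0.8, "offset": [0, -0.3, 0.3], "angular": [0, 0, 0]},
    {"hand": 0.8, "offset": [-0.1, -0.6, 0.6], "angular": [0, 0, 0]},
    {"hand": 0.8, "offset": [-0.1, -0.6, 0.6], "angular": [0, 0, 0]},
  ],
)

```text
time: 13.7
tool_pos: [0.5864, 0.0152, 0.0622]
tcp_rot: [-1.872, -1.672, -0.775]
wrist_force: [-0.4, 0.0, -0.3]
width: 0.801
```

drive_tool(
  deltas=[
    {"hand": 0.7, "offset": [0, 0, 0], "angular": [0, 0, 0]},
    {"hand": 0.64, "offset": [0, 0, 0], "angular": [0, 0, 0]},
    {"hand": 0, "offset": [0, 0, 0], "angular": [0, 0, 0]},
    {"hand": 0, "offset": [0, 0, 0], "angular": [0, 0, 0]},
    {"hand": 0, "offset": [0, 0, 0], "angular": [0, 0, 0]},
    {"hand": 0, "offset": [0, 0, 0], "angular": [0, 0, 0]},
  ],
  force=60,
)

```text
time: 14.45
tool_pos: [0.5863, 0.0154, 0.062]
tcp_rot: [-1.872, -1.672, -0.774]
wrist_force: [-0.4, -4.5, 4.2]
width: 0.595
```

drive_tool(
  deltas=[
    {"hand": 0, "offset": [0, -0.4, 0.4], "angular": [0, 0, 0]},
    {"hand": 0, "offset": [-0.1, -1, 1], "angular": [0, 0, 0]},
    {"hand": 0, "offset": [-0.2, -2, 2], "angular": [0, 0, 0]},
    {"hand": 0, "offset": [-0.3, -3, 3.2], "angular": [0, 0, 0]},
    {"hand": 0, "offset": [-0.4, -4, 5], "angular": [0, 0, 0]},
    {"hand": 0, "offset": [-0.4, -4, 7.5], "angular": [0, 0, 0]},
    {"hand": 0, "offset": [-0.4, -4, 10], "angular": [0, 0, 0]},
    {"hand": 0, "offset": [-0.4, -4, 12.5], "angular": [0, 0, 0]},
  ],
)

```text
time: 15.45
tool_pos: [0.5821, -0.0241, 0.1892]
tcp_rot: [-1.871, -1.673, -0.774]
wrist_force: [0.5, 1.1, -2.7]
width: 0.593
```

drive_tool(
  deltas=[
    {"hand": 0, "offset": [0, -2, 0], "angular": [-6, 0.7, 0]},
    {"hand": 0, "offset": [0, -4, 0], "angular": [-13, 1.5, 0]},
    {"hand": 0, "offset": [0, -7, 0], "angular": [-20, 2.2, 0]},
    {"hand": 0, "offset": [0, -10, 0], "angular": [-27, 3.0, 0]},
    {"hand": 0, "offset": [0, -12, 0], "angular": [-34, 3.8, 0]},
    {"hand": 0, "offset": [0, -14, 0], "angular": [-40, 4.5, 0]},
    {"hand": 0, "offset": [0, -15, 0], "angular": [-44.7, 5.0, 0]},
    {"hand": 0, "offset": [0, -15, 0], "angular": [-44.7, 5.0, 0]},
  ],
)

```text
time: 16.45
tool_pos: [0.5821, -0.1728, 0.1881]
tcp_rot: [-2.342, -2.094, -0.002]
wrist_force: [0.7, -0.2, -2.3]
width: 0.593
```

drive_tool(
  deltas=[
    {"hand": 0, "offset": [-1, -3, 0.5], "angular": [0, 0, 1]},
    {"hand": 0, "offset": [-2, -7, 1], "angular": [0, 0, 2]},
    {"hand": 0, "offset": [-4, -11, 2], "angular": [0, 0, 3]},
    {"hand": 0, "offset": [-6, -15, 2.5], "angular": [0, 0, 4]},
    {"hand": 0, "offset": [-6.5, -17, 2.5], "angular": [0, 0, 5]},
    {"hand": 0, "offset": [-6.5, -17.5, 2.5], "angular": [0, 0, 5.4]},
    {"hand": 0, "offset": [-6.5, -17.5, 2.5], "angular": [0, 0, 5.4]},
  ],
)

```text
time: 17.32
tool_pos: [0.517, -0.3488, 0.2117]
tcp_rot: [-2.242, -2.199, -0.002]
wrist_force: [-0.3, 0.5, -1.8]
width: 0.593
```

Run:
```python
from h import *
from workcell import bot
s=bot.read_state();print(s["time"],np.round(s["q"],3),np.round(s["tool_pos"],4),np.round(Ro.from_rotvec(s["tcp_rot"]).as_matrix(),3).tolist(),s["width"])
c=grab("wrist");np.savez("w5.npz",**c);cv2.imwrite("pics/w5.png",c["frame"])
```

```text
17.325 [-6.340e-01  1.810e-01  1.741e+00  1.000e-03  1.221e+00 -6.150e-01] [ 0.517  -0.3488  0.2117] [[0.019, 1.0, 0.0], [1.0, -0.019, 0.002], [0.002, 0.0, -1.0]] 0.5930663751662474
```

View pics/w5.png

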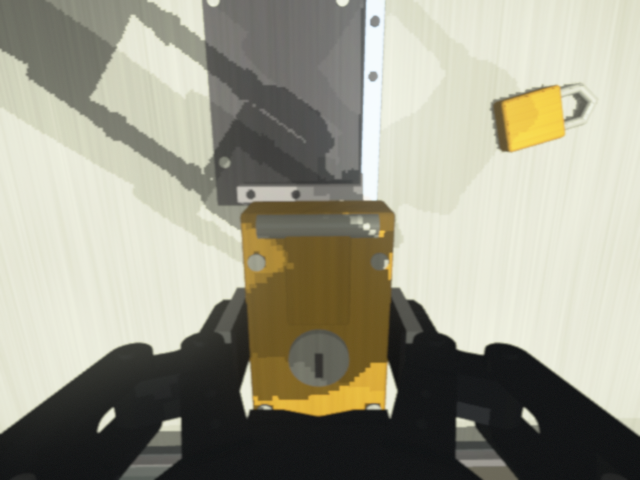

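Run:
```python
from h import *
c=dict(np.load("w5.npz"));g=cv2.GaussianBlur(cv2.cvtColor(c["frame"],cv2.COLOR_BGR2GRAY),(3,3),0).astype(float)
print(g[60,350:386].astype(int).tolist());print(g[120,350:386].astype(int).tolist());print(g[176:212,270].astype(int).tolist())
def fit(P):
    v=cv2.fitLine(np.float32(P),cv2.DIST_HUBER,0,.01,.01).ravel();return v
L=[];S=[]
for r in range(5,175,3):
    d=np.diff(g[r,350:376]);k=np.argmax(d);L.append((350.5+k,r))
for x in range(242,345,3):
    if 285<x<305 or 243<x<260: continue
    d=np.diff(g[176:195,x]);k=np.argmax(d);S.append((x,176.5+k))
for n,P,z in(("long",L,.024),("short",S,.024),("shortlow",S,.008)):
    v=fit(P);W=[onz(c,(v[2]+v[0]*t,v[3]+v[1]*t),z) for t in(-60,60)];d=W[1]-W[0]
    print(n,np.round(v,3),np.round(W,4).tolist(),"yaw",np.degrees(np.arctan2(d[1],d[0])))
vl,vs=fit(L),fit(S)
t=np.linalg.solve(np.array([vl[:2],-vs[:2]]).T,vs[2:]-vl[2:]);p=vl[2:]+t[0]*vl[:2];print(p,onz(c,p,.024))
```

```text
[132, 133, 133, 133, 133, 133, 133, 133, 132, 127, 118, 108, 109, 133, 178, 220, 243, 248, 249, 249, 249, 249, 249, 249, 249, 249, 249, 249, 249, 249, 248, 243, 235, 229, 230, 233]
[128, 128, 129, 129, 128, 127, 126, 122, 112, 102, 102, 122, 165, 213, 240, 249, 250, 250, 250, 250, 250, 250, 250, 250, 250, 250, 250, 250, 246, 238, 231, 230, 234, 237, 238, 238]
[80, 80, 80, 80, 80, 78, 77, 82, 95, 116, 146, 176, 192, 196, 196, 196, 196, 195, 195, 195, 195, 195, 194, 187, 165, 128, 96, 83, 81, 81, 81, 81, 80, 81, 81, 81]
long [ 2.900e-02 -1.000e+00  3.628e+02  9.590e+01] [[0.5556, -0.3013, 0.024], [0.5572, -0.208, 0.024]] yaw 89.02551597676899
short [ 1.00000e+00 -2.90000e-02  3.01369e+02  1.84499e+02] [[0.4504, -0.3255, 0.024], [0.5561, -0.3244, 0.024]] yaw 0.580790286517724
shortlow [ 1.00000e+00 -2.90000e-02  3.01369e+02  1.84499e+02] [[0.4471, -0.3277, 0.008], [0.5579, -0.3266, 0.008]] yaw 0.5807902865177088
[360.26315 182.78642] [ 0.5551818  -0.32444394  0.024     ]
```

drive_tool(
  deltas=[
    {"hand": 0, "offset": [-0.5, 2.5, -1.5], "angular": [0, 0, 0]},
    {"hand": 0, "offset": [-1, 5, -4], "angular": [0, 0, 0]},
    {"hand": 0, "offset": [-1.5, 7.2, -7], "angular": [0, 0, 0]},
    {"hand": 0, "offset": [-1.5, 7.2, -11], "angular": [0, 0, 0]},
    {"hand": 0, "offset": [-1.5, 7.2, -15], "angular": [0, 0, 0]},
    {"hand": 0, "offset": [-1.5, 7.2, -17], "angular": [0, 0, 0]},
    {"hand": 0, "offset": [-1.5, 7.2, -18.5], "angular": [0, 0, 0]},
    {"hand": 0, "offset": [-1.5, 7.2, -18.5], "angular": [0, 0, 0]},
  ],
)

```text
time: 18.38
tool_pos: [0.5019, -0.277, 0.0263]
tcp_rot: [-2.241, -2.2, 0.0]
wrist_force: [-0.6, -0.1, -2.2]
width: 0.594
```

drive_tool(
  deltas=[
    {"hand": 0, "offset": [0, 0, -0.4], "angular": [0, 0, 0]},
    {"hand": 0, "offset": [0, 0, -0.7], "angular": [0, 0, 0]},
    {"hand": 0, "offset": [0, 0, -1.0], "angular": [0, 0, 0]},
    {"hand": 0, "offset": [0, 0, -1.2], "angular": [0, 0, 0]},
    {"hand": 0, "offset": [0, 0, -1.3], "angular": [0, 0, 0]},
    {"hand": 0, "offset": [0, 0, -1.3], "angular": [0, 0, 0]},
  ],
)

```text
time: 19.12
tool_pos: [0.5019, -0.2773, 0.0137]
tcp_rot: [-2.242, -2.201, 0.0]
wrist_force: [0.7, 0.3, -2.3]
width: 0.592
```

drive_tool(
  deltas=[
    {"hand": 0, "offset": [0, 0, -0.1], "angular": [0, 0, 0]},
    {"hand": 0, "offset": [0, 0, -0.2], "angular": [0, 0, 0]},
    {"hand": 0, "offset": [0, 0, -0.3], "angular": [0, 0, 0]},
    {"hand": 0, "offset": [0, 0, -0.3], "angular": [0, 0, 0]},
  ],
)

```text
time: 19.62
tool_pos: [0.5019, -0.2773, 0.0107]
tcp_rot: [-2.242, -2.201, 0.0]
wrist_force: [0.6, 0.4, -1.6]
width: 0.59
```

drive_tool(
  deltas=[
    {"hand": 0, "offset": [0, 0, -0.05], "angular": [0, 0, 0]},
    {"hand": 0, "offset": [0, 0, -0.1], "angular": [0, 0, 0]},
    {"hand": 0, "offset": [0, 0, -0.1], "angular": [0, 0, 0]},
  ],
)

```text
time: 20.0
tool_pos: [0.502, -0.2773, 0.0103]
tcp_rot: [-2.242, -2.201, -0.0]
wrist_force: [-2.6, 1.7, 5.0]
width: 0.59
```

drive_tool(
  deltas=[
    {"hand": 0.63, "offset": [0, 0, 0.05], "angular": [0, 0, 0]},
    {"hand": 0.68, "offset": [0, 0, 0.05], "angular": [0, 0, 0]},
    {"hand": 0.76, "offset": [0, 0, 0.05], "angular": [0, 0, 0]},
    {"hand": 0.76, "offset": [0, 0, 0.05], "angular": [0, 0, 0]},
    {"hand": 0.76, "offset": [0, 0, 1], "angular": [0, 0, 0]},
    {"hand": 0.76, "offset": [0, 0, 3], "angular": [0, 0, 0]},
    {"hand": 0.76, "offset": [0, 0, 6], "angular": [0, 0, 0]},
    {"hand": 0, "offset": [0, 0, 8], "angular": [0, 0, 0]},
  ],
)

```text
time: 21.0
tool_pos: [0.5032, -0.2781, 0.0929]
tcp_rot: [2.239, 2.198, 0.001]
wrist_force: [-0.2, -0.5, -0.3]
width: 0.565
```

drive_tool(
  deltas=[
    {"hand": 0, "offset": [-2, 0, 0], "angular": [0, 0, 0]},
    {"hand": 0, "offset": [-5, 0, 0], "angular": [0, 0, 0]},
    {"hand": 0, "offset": [-6.5, 0, -1], "angular": [0, 0, 0]},
    {"hand": 0, "offset": [-6.5, 0, -4], "angular": [0, 0, 0]},
    {"hand": 0, "offset": [-6.5, 0, -6], "angular": [0, 0, 0]},
    {"hand": 0, "offset": [-6.5, 0, -7.3], "angular": [0, 0, 0]},
    {"hand": 0, "offset": [-6.5, 0, -7.3], "angular": [0, 0, 0]},
  ],
)

```text
time: 21.88
tool_pos: [0.4355, -0.2765, 0.0151]
tcp_rot: [-2.24, -2.198, 0.001]
wrist_force: [-0.5, 0.2, 0.3]
width: -0.001
```

Run:
```python
from h import *
from workcell import bot
s=bot.read_state();print(np.round(s["tool_pos"],4),np.round(s["wrist_force"],1),s["width"])
c=grab("scene");w=grab("wrist");np.savez("w6.npz",**w);np.savez("s6.npz",**c)
cv2.imwrite("pics/w6.png",np.hstack([cv2.resize(c["frame"][120:220,230:350],(400,333),interpolation=2),cv2.resize(w["frame"],(400,333))]))
```

```text
[ 0.4355 -0.2765  0.0151] [-0.5  0.2  0.3] -0.0011299476562880305
```

View pics/w6.png

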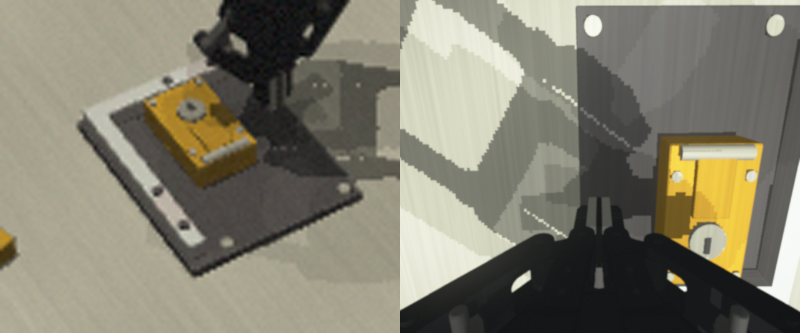

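drive_tool(
  deltas=[
    {"hand": 0, "offset": [1, 0, 0], "angular": [0, 0, 0]},
    {"hand": 0, "offset": [1.7, 0, 0], "angular": [0, 0, 0]},
    {"hand": 0, "offset": [2.3, 0, 0], "angular": [0, 0, 0]},
    {"hand": 0, "offset": [2.8, 0, 0], "angular": [0, 0, 0]},
    {"hand": 0, "offset": [3.3, 0, 0], "angular": [0, 0, 0]},
    {"hand": 0, "offset": [3.8, 0, 0], "angular": [0, 0, 0]},
    {"hand": 0, "offset": [4.2, 0, 0], "angular": [0, 0, 0]},
    {"hand": 0, "offset": [4.5, 0, 0], "angular": [0, 0, 0]},
  ],
)

```text
time: 22.98
tool_pos: [0.4822, -0.2773, 0.0167]
tcp_rot: [-2.242, -2.201, 0.0]
wrist_force: [-2.6, 0.6, 0.8]
width: 0.0
```

```bash
cat >> h.py <<'E'
def lock(c,z=.032):
    "gold top-face rect in wrist view -> world (z plane)"
    h=cv2.cvtColor(c["frame"],cv2.COLOR_BGR2HSV);m=cv2.inRange(h,(10,110,40),(35,255,255))
    m=cv2.morphologyEx(m,cv2.MORPH_CLOSE,np.ones((15,15)))
    k=max(cv2.findContours(m,0,1)[0],key=cv2.contourArea)
    p=cv2.approxPolyDP(cv2.convexHull(k),4,True)[:,0]
    return p,np.array([onz(c,q,z) for q in p])
E
python3 - <<'E'
from h import *
from workcell import bot
s=bot.read_state();print(np.round(s["tool_pos"],4),np.round(s["wrist_force"],1))
c=grab("wrist");np.savez("w7.npz",**c);p,W=lock(c);print(p.tolist(),np.round(W,4).tolist())
for X in ((.5552,-.3245),(.5552-.109,-.3245+.002),(.5552+.0026,-.3245+.15)):print(np.round(proj(c,(*X,.024))))
E
```

```text
[ 0.4822 -0.2773  0.0167] [-2.6  0.6  0.8]
[[502, 206], [483, 369], [369, 343], [349, 298], [352, 199], [472, 196]] [[0.5466, -0.2339, 0.032], [0.5469, -0.2988, 0.032], [0.502, -0.2865, 0.032], [0.4942, -0.2675, 0.032], [0.4951, -0.2306, 0.032], [0.536, -0.2303, 0.032]]
[488. 409.]
[235. 409.]
[547.  18.]
```

drive_tool(
  deltas=[
    {"hand": 0, "offset": [0.3, 0, 0], "angular": [0, 0, 0]},
    {"hand": 0, "offset": [0.5, 0, 0], "angular": [0, 0, 0]},
    {"hand": 0, "offset": [0.7, 0, 0], "angular": [0, 0, 0]},
    {"hand": 0, "offset": [0.8, 0, 0], "angular": [0, 0, 0]},
    {"hand": 0, "offset": [0.9, 0, 0], "angular": [0, 0, 0]},
    {"hand": 0, "offset": [0.9, 0, 0], "angular": [0, 0, 0]},
  ],
)

```text
time: 23.78
tool_pos: [0.4906, -0.2772, 0.0167]
tcp_rot: [-2.241, -2.2, 0.001]
wrist_force: [-3.4, 0.4, 0.6]
width: 0.001
```

drive_tool(
  deltas=[
    {"hand": 0, "offset": [0.05, 0, 0], "angular": [0, 0, 0]},
    {"hand": 0, "offset": [0.1, 0, 0], "angular": [0, 0, 0]},
    {"hand": 0, "offset": [0.15, 0, 0], "angular": [0, 0, 0]},
    {"hand": 0, "offset": [0.15, 0, 0], "angular": [0, 0, 0]},
  ],
)

```text
time: 24.28
tool_pos: [0.4907, -0.2771, 0.0166]
tcp_rot: [-2.239, -2.199, 0.003]
wrist_force: [-7.6, -0.8, 4.4]
width: -0.001
```

drive_tool(
  deltas=[
    {"hand": 0, "offset": [0.1, 0, 0], "angular": [0, 0, 0]},
    {"hand": 0, "offset": [0.1, 0, 0], "angular": [0, 0, 0]},
    {"hand": 0, "offset": [-0.6, 0, 0], "angular": [0, 0, 0]},
    {"hand": 0, "offset": [-2, 0, 1], "angular": [0, 0, 0]},
    {"hand": 0, "offset": [-2, 1, 4], "angular": [0, 0, 0]},
    {"hand": 0, "offset": [-1, 3, 7], "angular": [0, 0, 0]},
    {"hand": 0, "offset": [1, 6, 7], "angular": [0, 0, 0]},
    {"hand": 0, "offset": [3.9, 8, 7], "angular": [0, 0, 0]},
  ],
)

```text
time: 25.28
tool_pos: [0.5321, -0.1967, 0.0885]
tcp_rot: [2.241, 2.199, 0.002]
wrist_force: [-0.1, 0.8, -1.1]
width: 0.001
```

drive_tool(
  deltas=[
    {"hand": 0, "offset": [0, 0, -2], "angular": [0, 0, 0]},
    {"hand": 0, "offset": [0, 0, -4], "angular": [0, 0, 0]},
    {"hand": 0, "offset": [0, 0, -6], "angular": [0, 0, 0]},
    {"hand": 0, "offset": [0, 0, -7], "angular": [0, 0, 0]},
    {"hand": 0, "offset": [0, 0, -7], "angular": [0, 0, 0]},
    {"hand": 0, "offset": [0, -0.4, -7], "angular": [0, 0, 0]},
    {"hand": 0, "offset": [0, -0.8, -7], "angular": [0, 0, 0]},
    {"hand": 0, "offset": [0, -1, -7], "angular": [0, 0, 0]},
  ],
)

```text
time: 26.28
tool_pos: [0.5321, -0.208, 0.0175]
tcp_rot: [2.241, 2.2, 0.001]
wrist_force: [0.1, -0.9, -0.5]
width: -0.004
```

Run:
```python
from h import *
from workcell import bot
s=bot.read_state();print(np.round(s["tool_pos"],4),np.round(s["wrist_force"],1))
```

```text
[ 0.5321 -0.208   0.0175] [ 0.1 -0.9 -0.5]
```

drive_tool(
  deltas=[
    {"hand": 0, "offset": [0, -0.4, 0], "angular": [0, 0, 0]},
    {"hand": 0, "offset": [0, -0.8, 0], "angular": [0, 0, 0]},
    {"hand": 0, "offset": [0, -1.1, 0], "angular": [0, 0, 0]},
    {"hand": 0, "offset": [0, -1.4, 0], "angular": [0, 0, 0]},
    {"hand": 0, "offset": [0, -1.6, 0], "angular": [0, 0, 0]},
    {"hand": 0, "offset": [0, -1.8, 0], "angular": [0, 0, 0]},
    {"hand": 0, "offset": [0, -1.8, 0], "angular": [0, 0, 0]},
  ],
)

```text
time: 27.15
tool_pos: [0.5314, -0.2253, 0.0167]
tcp_rot: [-2.242, -2.201, 0.0]
wrist_force: [-0.3, 1.2, -0.1]
width: -0.002
```

drive_tool(
  deltas=[
    {"hand": 0, "offset": [0, -0.15, 0], "angular": [0, 0, 0]},
    {"hand": 0, "offset": [0, -0.3, 0], "angular": [0, 0, 0]},
    {"hand": 0, "offset": [0, -0.4, 0], "angular": [0, 0, 0]},
    {"hand": 0, "offset": [0, -0.5, 0], "angular": [0, 0, 0]},
    {"hand": 0, "offset": [0, -0.5, 0], "angular": [0, 0, 0]},
  ],
)

```text
time: 27.78
tool_pos: [0.5314, -0.2304, 0.0167]
tcp_rot: [-2.242, -2.201, 0.0]
wrist_force: [-1.6, 1.5, 1.3]
width: 0.002
```

drive_tool(
  deltas=[
    {"hand": 0, "offset": [0, -0.1, 0], "angular": [0, 0, 0]},
    {"hand": 0, "offset": [0, -0.2, 0], "angular": [0, 0, 0]},
    {"hand": 0, "offset": [0, -0.3, 0], "angular": [0, 0, 0]},
    {"hand": 0, "offset": [0, -0.3, 0], "angular": [0, 0, 0]},
  ],
)

```text
time: 28.28
tool_pos: [0.5313, -0.2314, 0.0167]
tcp_rot: [-2.241, -2.198, -0.003]
wrist_force: [-0.8, 8.4, 4.0]
width: -0.001
```

drive_tool(
  deltas=[
    {"hand": 0, "offset": [0, 0.6, 0], "angular": [0, 0, 0]},
    {"hand": 0, "offset": [0, 2, 1], "angular": [0, 0, 0]},
    {"hand": 0, "offset": [0, 2.5, 4], "angular": [0, 0, 0]},
    {"hand": 0, "offset": [-2, 1, 7], "angular": [0, 0, 0]},
    {"hand": 0, "offset": [-5, -2, 7], "angular": [0, 0, 0]},
    {"hand": 0, "offset": [-7, -4.5, 7], "angular": [0, 0, 0]},
    {"hand": 0, "offset": [-7, -4.8, 5], "angular": [0, 0, 0]},
    {"hand": 0, "offset": [-7, -4.8, 5], "angular": [0, 0, 0]},
  ],
)

```text
time: 29.28
tool_pos: [0.4604, -0.2809, 0.0662]
tcp_rot: [-2.241, -2.199, 0.001]
wrist_force: [0.8, -1.1, 0.3]
width: -0.001
```

drive_tool(
  deltas=[
    {"hand": 0, "offset": [0, 0, -2], "angular": [0, 0, 0]},
    {"hand": 0, "offset": [0, 0, -4], "angular": [0, 0, 0]},
    {"hand": 0, "offset": [0, 0, -5], "angular": [0, 0, 0]},
    {"hand": 0, "offset": [0.6, 0, -5], "angular": [0, 0, 0]},
    {"hand": 0, "offset": [1.2, 0, -5], "angular": [0, 0, 0]},
    {"hand": 0, "offset": [1.8, 0, -5], "angular": [0, 0, 0]},
    {"hand": 0, "offset": [2.4, 0, -5], "angular": [0, 0, 0]},
    {"hand": 0, "offset": [2.7, 0, -5], "angular": [0, 0, 0]},
  ],
)

```text
time: 30.28
tool_pos: [0.4892, -0.2815, 0.0171]
tcp_rot: [2.241, 2.201, 0.0]
wrist_force: [0.3, 0.6, 0.9]
width: -0.001
```

drive_tool(
  deltas=[
    {"hand": 0, "offset": [0.1, 0, 0], "angular": [0, 0, 0]},
    {"hand": 0, "offset": [0.2, 0, 0], "angular": [0, 0, 0]},
    {"hand": 0, "offset": [0.3, 0, 0], "angular": [0, 0, 0]},
    {"hand": 0, "offset": [0.3, 0, 0], "angular": [0, 0, 0]},
  ],
)

```text
time: 30.78
tool_pos: [0.4905, -0.2812, 0.0166]
tcp_rot: [-2.241, -2.2, 0.002]
wrist_force: [-4.1, -0.8, 2.3]
width: 0.001
```

drive_tool(
  deltas=[
    {"hand": 0, "offset": [0.1, 0, 0], "angular": [0, 0, 0]},
    {"hand": 0, "offset": [0.1, 0, 0], "angular": [0, 0, 0]},
    {"hand": 0, "offset": [-0.6, 0, 0], "angular": [0, 0, 0]},
    {"hand": 0, "offset": [-2, 0, 1], "angular": [0, 0, 0]},
    {"hand": 0, "offset": [-2, 0, 6], "angular": [0, 0, 0]},
    {"hand": 0, "offset": [-1, -3, 11], "angular": [0, 0, 0]},
    {"hand": 0, "offset": [1, -6, 16], "angular": [0, 0, 0]},
    {"hand": 0, "offset": [2.6, -8, 19.5], "angular": [0, 0, 0]},
  ],
)

```text
time: 31.78
tool_pos: [0.5184, -0.3631, 0.216]
tcp_rot: [2.239, 2.197, 0.002]
wrist_force: [-0.1, 0.0, -0.2]
width: -0.004
```

drive_tool(
  deltas=[
    {"hand": 0, "offset": [0, 0, 0], "angular": [0, 0, 0]},
    {"hand": 0, "offset": [0, 0, 0], "angular": [0, 0, 0]},
  ],
)

```text
time: 32.02
tool_pos: [0.5166, -0.3608, 0.2113]
tcp_rot: [-2.241, -2.2, -0.0]
wrist_force: [-0.2, 0.2, -0.4]
width: 0.001
```

Run:
```python
from h import *
from workcell import bot
s=bot.read_state();print(np.round(s["tool_pos"],4),np.round(s["wrist_force"],1))
c=grab("wrist");np.savez("w8.npz",**c);p,W=lock(c);print(p.tolist(),np.round(W,4).tolist())
cv2.imwrite("pics/w8.png",cv2.resize(c["frame"][20:240,210:470],(780,660)[:2],interpolation=2)[:600])
```

```text
[ 0.5166 -0.3608  0.2113] [-0.2  0.2 -0.4]
[[363, 67], [361, 171], [304, 172], [301, 68]] [[0.5546, -0.244, 0.032], [0.5541, -0.3253, 0.032], [0.5057, -0.3253, 0.032], [0.5056, -0.2438, 0.032]]
```

View pics/w8.png

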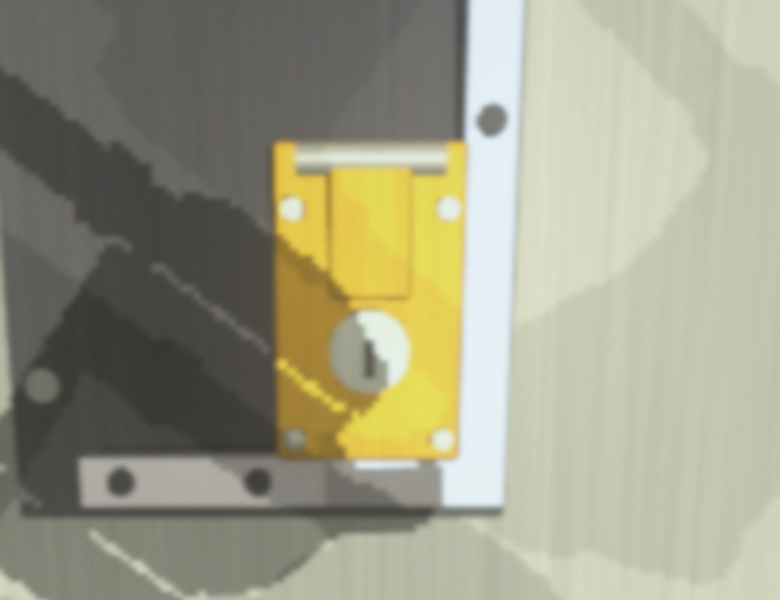

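Run:
```python
from h import *
c=dict(np.load("w8.npz"));f=cv2.GaussianBlur(c["frame"],(3,3),0).astype(float);sat=f[:,:,2]-f[:,:,0];g=f.mean(2)
def sub(v,a):
    d=np.abs(v); d=np.where(d>.4*d.max(),d,0); return a+.5+(d*np.arange(len(d))).sum()/d.sum()
def line(P,z,t=45):
    v=cv2.fitLine(np.float32(P),cv2.DIST_HUBER,0,.01,.01).ravel()
    W=[onz(c,(v[2]+v[0]*t_,v[3]+v[1]*t_),z) for t_ in(-t,t)];d=W[1]-W[0];return np.round(W,4).tolist(),round(np.degrees(np.arctan2(d[1],d[0]))%180,2)
rows=range(78,165,2)
L=[(sub(np.diff(sat[r,294:312]),294),r) for r in rows]
R=[(sub(np.diff(sat[r,354:370]),354),r) for r in rows]
B=[(x,sub(np.diff(sat[164:180,x]),164)) for x in range(308,358,2)]
F=[(sub(np.maximum(np.diff(g[r,352:378]),0),352),r) for r in range(4,58,2)]
S=[(x,sub(np.maximum(np.diff(g[164:182,x]),0),164)) for x in list(range(240,246))+list(range(256,290,2))]
print("lock -y edge",line(L,.032));print("lock +y edge",line(R,.032));print("plain end edge",line(B,.032,25));print("long fence",line(F,.024));print("short fence",line(S,.024,25))
```

```text
lock -y edge ([[0.505, -0.2492, 0.032], [0.5042, -0.3197, 0.032]], np.float64(89.38))
lock +y edge ([[0.5551, -0.3123, 0.032], [0.5562, -0.2429, 0.032]], np.float64(89.13))
plain end edge ([[0.5052, -0.3252, 0.032], [0.5477, -0.3266, 0.032]], np.float64(178.08))
long fence ([[0.5565, -0.2467, 0.024], [0.5575, -0.1831, 0.024]], np.float64(89.15))
short fence ([[0.4417, -0.325, 0.024], [0.4853, -0.3257, 0.024]], np.float64(179.07))
```

```bash
python3 -c "
from workcell import bot
print(bot.finish_job())"
```

```text
the job is handed in; nothing more can be done
None
```

The lock is on the drilling jig, keyhole side up and pushed into the fence corner, and I handed the job in at about 32 s of the 67 s.

**What I did:**
- I gripped the lock across its width, lifted it from the stand, leaned it on the rest and let go. A picture then showed it standing free on the slope.
- I took it again from the front and laid it on the plate with about 7 N of contact.
- I then pushed it with shut fingers against the long fence, then the short fence, then the long fence again. It stopped against the fences at about 4 to 8 N.

**Last checks (wrist camera, arm clear of everything):**

| Check | Lock | Fence |
|---|---|---|
| Long side, direction | 89.1° (opposite edge 89.4°) | 89.15° |
| Long side, position | within about 0.5 mm | – |
| Plain end, position | within about 1 mm | – |

- **Disagreement:** the short plain-end edge fitted about 1° off the short fence. It is a short edge seen at coarse resolution, so I trusted the long-side fits, which put the lock square within about 0.3°.
- **Slip on the way:** my first front grasp on the rest was about 9 mm too deep. I let go, backed off about 8 mm and gripped again; the lock stayed on the rest.
- **Bystanders:** I did not measure them again at the end. All moves passed well clear of them, and wrist forces showed no unexpected contact.

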